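# Lay out a bone-carver's place

## Robot

A 6-joint arm with a two-finger parallel gripper is mounted at the origin on the work surface. World frame = base frame: x ahead of the robot, y to its left, z up, the work surface at z = 0. Lengths are in mm, angles in rad, forces in N, time in s.
With the tool pointing down it reaches from about 350 to 975 mm from the base axis. Payload 7.1 kg.
Tool frame: the origin (TCP) lies midway between the tips of the shut fingers; the grasp point (between the pads) lies 19 mm behind it (ctrl.grip_depth is the distance from the TCP to the grasp point, in mm); z points along the fingers, y is the line along which they close (so a half turn about z gives the same grasp; the last joint's range is limited). The gripper opens to 88 mm and grips with 3 to 60 N. Pads are 20 mm wide; open, the fingers measure 115 mm over their backs; the gripper's body (75 mm by 178 mm) begins 61 mm behind the grasp point.
Start: joints at [1.167, 0.423, 1.63, -0, 1.089, -0.019], TCP at [234.576, 579.292, 222.675] pointing down, gripper open.
Joint ranges: [-3, 3], [-0.9, 2.11], [0.09, 2.58], [-1.31, 4.45], [0.11, 2.69], [-2.54, 2.54]. Speed limits (rad/s): [2.39, 2.39, 3.01, 3.14, 3.14, 3.14].

## Interface

Orientations are given as a rotation vector (axis times angle).
In Python, from workcell import ctrl, cams gives the robot as it stands.
- The arm moves only by the tool move_arm, never from a script. Its argument "steps" is a list of rows, each a list of 3 entries, a list of its own where there are three numbers: the shift along the tool's x, y, z in units of 25 mm (1.0 is 25 mm), then the turn about the tool's z in units of 5 degrees (1.0 is 5 degrees), then the closure, from 0 (fully open) to 1 (shut). A call has 1 to 20 rows; each row shifts and turns the commanded pose from where the row before left it, along the tool's axes as they then stand; what a row does not reach is not made up. A row lasts 1/12 s, in which the tool goes at most 41.7 mm and 7.16 degrees, less where a joint would pass 70% of its speed; a pose out of reach is approached as far as the arm can. A call is refused whole if a number of a shift passes 1 or a number of a turn 1, either way. A call with a gripper value outside its range is refused whole. The fingers move at their own pace and stop on an object; the grip force is fixed at half the most. Time passes only in rows, so rows that do not move let the fingers close. It gives the time, the measured TCP pose, the force, the opening and the grip force at its end, in the units of the state.
- ctrl.get_obs(): the state, without advancing time (a new reading comes with each control period).
- cams.get_image(name): name is "side" or "top" or "wrist"; returns a dict with "image" (480x640x3 uint8, red, green, blue), "camera_matrix" (3x3 intrinsics, pixels), "xyz" and "rotation" of the camera in the world; the wrist camera has in their place "mount" (4x4, takes a point from camera to tool coordinates, whose origin is the TCP and whose axes are the flange's). Camera axes: x right, y down, z forward; pixel columns grow to the right and rows downward; lengths in mm; the calibration is good to about 2 mm. The wrist camera is an equidistant fisheye: a pixel r from the principal point sees the ray r / f radians off the axis. A picture is of the moment at which its call begins: read the wrist's pose just before it. There is no depth.
- ctrl.close_job(): hands the job in; it is judged then, once.
Trained networks look in the newest picture that a camera, given by its name, has taken for a name from the list of things; names that differ only in an ending like _2 or _b are one class to them, and where a whole thing is asked for, a point or a joint stands for the part that bears it (a point fixed in the world has none). Each returns a list of dicts, best first, with "p" (0 to 1); they miss things now and then, are a little off and sometimes report something else, mostly with a low value. They report only what shows in the picture. A call takes as long as a camera call.
- cams.boxes_of(camera, thing): "rect" ([centre column, centre row, width, height] in pixels, round what is visible of it).
- cams.cut_out(camera, thing): "pixels" (480x640 bool, what is visible of it) and "rect" ([centre column, centre row, width, height] in pixels, round what is visible of it).
The state is a dict: "t": time; "qpos": joint angles; "qvel": joint speeds; "joint_torque": joint torques, N m; "ee_pos": TCP position; "orientation": TCP orientation; "ft_force": force on the tool from outside, world axes, zero at the start; "moment": the same for the moment, N m; "width": finger opening in mm; "grasp_force": force on a finger pad.
Only numpy, scipy, OpenCV 4.12 (cv2) and the standard library are available. Lean on these libraries where they do the work, as an engineer would, in place of code of your own. Each camera call takes 0.05 s, during which the arm holds its last target. There are 200 camera calls.

## Task

Set out the carver's place: lift the inner cup out of the outer one and stand it upright on the middle of the cork coaster, and lay the large antler slice flat on the middle of the wooden block. Put the tin down flat on the table in the middle of the gap between the block and the coaster, in line with their centres, and stack the felt wheel flat and centred on top of the tin. Let go of everything, and leave the outer cup, the small slice and the bur stand standing where they are.

Things in the scene. Friction and masses are not known exactly. Their poses are not given: they have to be found in the camera images.
- block: Wooden carving block, fixed: 110 mm long (its x), 100 mm wide (its y), 40 mm high, with a notch 25 mm deep and 28 mm wide in the middle of its edge on the robot's side (its -x edge). Origin: centre of the underside of the 110 x 100 outline. z up. It is turned by up to 17 degrees from square to the robot.
- coaster: Round cork coaster, fixed flat on the table, 90 mm across, 4 mm thick. Origin: centre of its underside. It lies beside the block, on its +y or -y side, 190 mm from centre to centre and level with it (within 4 mm along each block axis), leaving a gap of about 95 mm; the middle of the gap is 97 mm from the block centre. The nested cups stand on the other side of the block.
- inner_cup: Plain steel cup, the taller and narrower of two nested cups, standing inside the outer cup and reaching 30 mm above its rim. 85 mm high, outside diameter 46 mm at the base widening to 64 mm at the rim, wall 2.5 mm, about 100 g. Origin: centre of its underside, z up along its axis. At the start its underside is 5 mm above the table.
- outer_cup: Plain steel cup, the wider and lower one, holding the inner cup; stays. 60 mm high, outside diameter 54 mm at the base and 74 mm at the rim, wall 2.5 mm, floor 5 mm thick, about 150 g. Loose on the table. Origin: centre of its underside.
- large_slice: The larger of two antler slices: flat slab with round ends, cream face and brown rim, 72 mm long (its x), 44 mm wide (its y), 12 mm thick, about 50 g, lying flat. Origin: centre of its underside.
- small_slice: The smaller antler slice, same look: 48 mm long (its x), 28 mm wide (its y), 12 mm thick, lying flat; stays. Origin: centre of its underside.
- tin: Round closed aluminium tin, 56 mm across, 24 mm high, with a flat top and a dark seam round its side, about 90 g. Origin: centre of its underside.
- wheel: Felt polishing wheel: plain off-white disc 44 mm across, 14 mm thick, rigid, with a small dark hub in the middle of its face, lying flat, about 30 g. Origin: centre of its underside.
- bur_stand: Dark wooden cube-like stand, 50 x 50 mm and 30 mm high, with five steel burs standing in it to 57 mm above the table, nearest the robot; loose, stays. Origin: centre of its underside.

How it is judged:
By the outcome, as a careful person would: the job done as asked, in the order asked, and still so for the second after the job is handed in, with the robot touching nothing.
It also fails if it takes over 120 s, if anything falls off the work surface, if the arm or the gripper's body presses on something with over 40 N, if the wrist force passes 120 N, or if a joint passes its speed limit or range.

## Working session

There is one attempt and no reset: what is moved stays moved. The work goes in short steps, Python scripts to look and compute and a tool call to move; the robot and the scene stay as the last step left them, time stands still between calls to the robot, and variables do not carry over. Pictures are saved under pics/ and viewed, at most 14 in all, crops included, and the job is handed in when it is done.

Besides the shell and the picture viewer there is one more tool, called as name([rows], argument=value, ...), one row to a line, values as JSON. move_arm: Moves the arm, as the interface text tells. Its arguments: {"type":"object","properties":{"steps":{"type":"array"}},"required":["steps"]}

```bash
mkdir -p pics; ls
python3 - <<'E'
from workcell import ctrl, cams
import cv2
print(ctrl.get_obs())
for n in ("top","side"):
    d=cams.get_image(n); cv2.imwrite(f"pics/{n}0.png",d["image"][:,:,::-1]); print(n,d["camera_matrix"],d["xyz"],d["rotation"])
    for t in "block coaster inner_cup outer_cup large_slice small_slice tin wheel bur_stand".split():
        r=cams.cut_out(n,t); print(t,[(round(float(q["p"]),2),[round(float(v)) for v in q["rect"]],int(q["pixels"].sum())) for q in r[:3]])
d=cams.get_image("wrist"); print(d["camera_matrix"],d["mount"])
E
```

```text
pics
{'t': 0.0, 'qpos': array([ 1.16697387e+00,  4.23846996e-01,  1.63069701e+00, -4.45622013e-05,
        1.08858684e+00, -1.90085434e-02]), 'qvel': array([-0.00112901,  0.0004465 ,  0.00022265, -0.00025994,  0.0002259 ,
        0.00183203]), 'joint_torque': array([-9.10376389e-05, -5.44622111e+01, -2.73660475e+01,  6.45661284e-02,
        2.26156774e-02, -1.01964222e-04]), 'ee_pos': array([234.38881296, 578.78019484, 221.89509935]), 'orientation': array([-6.00655176e-01, -3.08334665e+00,  2.37517572e-03]), 'ft_force': array([ 0.34506133,  0.36564164, -0.49639608]), 'moment': array([ 0.0763842 , -0.02492281,  0.03934369]), 'grasp_force': 0.0, 'width': 87.87111131284762}
top [[499.59854498   0.         316.62278103]
 [  0.         499.59854498 241.67325475]
 [  0.           0.           1.        ]] [414.71315524 -16.38627409 967.48929297] [-2.17084689  2.11996233 -0.10177818]
block [(0.74, [317, 209, 65, 70], 2861)]
coaster [(0.6, [222, 188, 42, 42], 1544)]
inner_cup [(0.88, [419, 227, 38, 34], 1117)]
outer_cup [(0.64, [410, 234, 32, 32], 136)]
large_slice [(0.94, [131, 218, 23, 36]
[... 574 characters left out ...]
, 1275)]
outer_cup [(0.68, [395, 296, 44, 44], 1093)]
large_slice [(0.68, [262, 193, 28, 12], 281), (0.65, [396, 295, 42, 44], 1008)]
small_slice [(0.69, [211, 204, 15, 13], 164), (0.17, [323, 213, 36, 19], 545)]
tin [(0.55, [428, 404, 39, 44], 1619)]
wheel []
bur_stand [(0.59, [258, 265, 39, 36], 856)]
[[371.64829954   0.         314.99325815]
 [  0.         371.64829954 234.55842104]
 [  0.           0.           1.        ]] [[-5.37490694e-04 -9.66435181e-01 -2.56910007e-01  7.05012954e+01]
 [ 9.99999793e-01 -4.28279120e-04 -4.81050060e-04 -8.13642513e-01]
 [ 3.54874510e-04 -2.56910212e-01  9.66435211e-01 -1.60583044e+02]
 [ 0.00000000e+00  0.00000000e+00  0.00000000e+00  1.00000000e+00]]
```

```bash
python3 -c "
import cv2
a=cv2.imread('pics/top0.png')[140:360,80:600]; cv2.imwrite('pics/top0c.png',cv2.resize(a,None,fx=1.53,fy=1.53,interpolation=3))
a=cv2.imread('pics/side0.png')[170:450,180:540]; cv2.imwrite('pics/side0c.png',cv2.resize(a,None,fx=2.1,fy=2.1,interpolation=3))"
```

```text
(no output)
```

View pics/top0c.png

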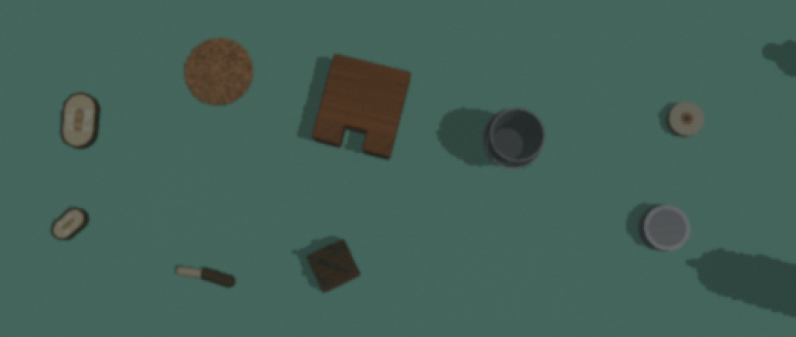

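View pics/side0c.png

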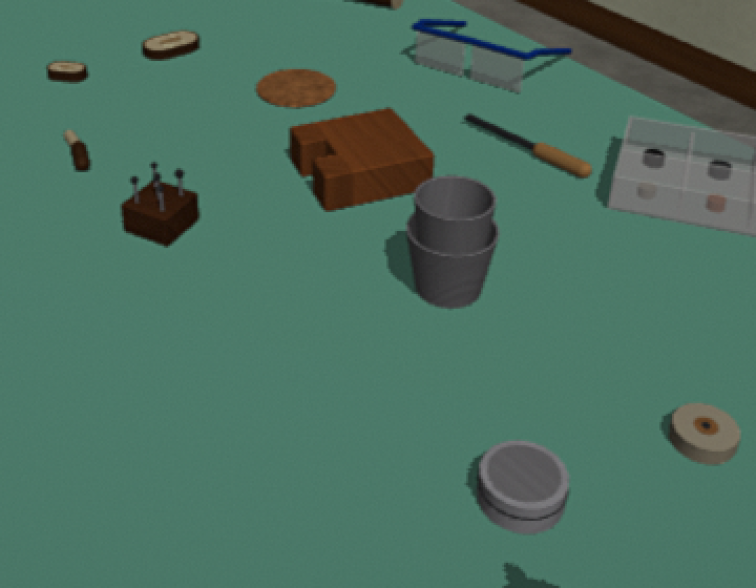

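Both views agree: the coaster (222,188) and block (317,209) are at the top of the top view. The cups (419,227), wheel (526,218) and tin (515,290) are to the right. The large slice (131,218) and small slice (125,286) are to the left, and the stand is at (299,314). Next I'll fit poses by silhouette.

```bash
cat > h.py <<'E'
from workcell import ctrl, cams
import numpy as np, cv2
from scipy.optimize import minimize
from scipy.spatial.transform import Rotation as R
th=np.linspace(0,2*np.pi,48,endpoint=False); C=np.c_[np.cos(th),np.sin(th)]
def ring(r,z): return np.c_[C*r,np.full(48,z)]
def slab(l,w,h):
    s=C*w/2; s=s+np.c_[np.sign(s[:,0])*(l-w)/2,0*s[:,1]]
    return np.vstack([np.c_[s,np.full(48,z)] for z in (0,h)])
def box(l,w,h): return np.array([[a*l/2,b*w/2,z] for a in(-1,1) for b in(-1,1) for z in(0,h)])
M=dict(block=box(110,100,40),coaster=np.vstack([ring(45,0),ring(45,4)]),inner_cup=np.vstack([ring(23,0),ring(32,85)]),
 inner_top=np.vstack([ring(29,57),ring(32,85)]),outer_cup=np.vstack([ring(27,0),ring(37,60)]),
 large_slice=slab(72,44,12),small_slice=slab(48,28,12),tin=np.vstack([ring(28,0),ring(28,24)]),
 wheel=np.vstack([ring(22,0),ring(22,14)]),bur_stand=box(50,50,30))
def view(cam):
    o=ctrl.get_obs(); d=cams.get_image(cam); K=d["camera_matrix"]
    if cam=="wrist":
        T=np.eye(4);T[:3,:3]=R.from_rotvec(o["orientation"]).as_matrix();T[:3,3]=o["ee_pos"];T=T@d["mount"]
        Rm,t=T[:3,:3],T[:3,3]
    else: Rm,t=R.from_rotvec(np.ravel(d["rotation"])).as_matrix() if np.size(d["rotation"])==3 else d["rotation"],d["xyz"]
    def proj(P):
        q=(np.asarray(P)-t)@Rm
        if cam=="wrist":
            n=np.hypot(q[:,0],q[:,1]); u=q[:,:2]/n[:,None]*np.arctan2(n,q[:,2])[:,None]
        else: u=q[:,:2]/q[:,2:]
        return u*[K[0,0],K[1,1]]+K[:2,2]
    return d["image"],proj
def render(proj,P):
    m=np.zeros((480*4,640*4),np.uint8)
    hull=cv2.convexHull((proj(P)*4+1.5).astype(np.float32))
    cv2.fillPoly(m,[np.round(hull*16).astype(np.int32)],1,shift=4)
    return cv2.resize(m.astype(np.float32),(640,480),interpolation=cv2.INTER_AREA)
def mask(cam,thing,k=0):
    r=cams.cut_out(cam,thing)
    if len(r)<=k: return None
    m=r[k]["pixels"].astype(np.uint8)
    c=max(cv2.findContours(m,cv2.RETR_EXTERNAL,cv2.CHAIN_APPROX_NONE)[0],key=cv2.contourArea)
    out=np.zeros_like(m); cv2.fillPoly(out,[cv2.convexHull(c)],1); return out.astype(np.float32)
def fit(views,model,x0,yaw0=None,z=0):
    """views: [(proj,mask)]; gives x,y,yaw(deg),IoU"""
    def cost(p):
        a=p[2] if len(p)>2 else 0
        P=M[model]@R.from_euler('z',a).as_matrix().T+[p[0]*100,p[1]*100,z]
        s=0
        for pr,m in views:
            r=render(pr,P); s+=1-np.minimum(r,m).sum()/np.maximum(r,m).sum()
        return s/len(views)
    best=None
    for y in ([None] if yaw0 is None else np.atleast_1d(yaw0)):
        p0=[x0[0]/100,x0[1]/100]+([] if y is None else [y])
        sim=np.array([p0]+[np.add(p0,np.eye(len(p0))[i]*.2) for i in range(len(p0))])
        r=minimize(cost,p0,method='Nelder-Mead',options=dict(initial_simplex=sim,xatol=1e-3,fatol=1e-4))
        if best is None or r.fun<best.fun: best=r
    p=best.x
    return np.round([p[0]*100,p[1]*100,np.degrees(p[2]) if len(p)>2 else 0,1-best.fun],2)
def ground(proj,uv,z,x0):
    return minimize(lambda p:np.sum((proj(np.array([[p[0],p[1],z]]))[0]-uv)**2),x0,method='Nelder-Mead').x
E
python3 - <<'E'
from h import *
im,pt=view("top"); im2,ps=view("side")
sidek=dict(block=0,coaster=0,inner_cup=None,outer_cup=None,large_slice=0,small_slice=0,tin=0,wheel=None,bur_stand=None)
for t in sidek:
    mt=mask("top",t); ms=None
    if sidek[t] is not None: ms=mask("side",t,sidek[t])
    y,x=np.nonzero(mt); g=ground(pt,np.array([x.mean(),y.mean()]),10 if 'cup' not in t else 60,[450,0])
    yaw=None if t in("coaster","inner_cup","outer_cup","tin","wheel") else np.radians([-60,0,60]) if 'slice' in t else [0.,.4]
    if t=="block": yaw=[-.25,.25]
    mod='inner_top' if t=='inner_cup' else t
    z=5 if t=='inner_cup' else 0
    print(t,np.round(g),'top',fit([(pt,mt)],mod,g,yaw,z), 'side' if ms is not None else '', fit([(ps,ms)],mod,g,yaw,z) if ms is not None else '')
E
```

```text
block [596.  15.] top [593.05  13.79 -12.46   0.97] side [596.17  14.61 -14.32   0.  ]
coaster [638. 200.] top [640.32 201.64   0.     0.96] side [636.77 200.92   0.     0.93]
inner_cup [555.  -0.] top [ 5.5477e+02 -2.0000e-02  0.0000e+00  0.0000e+00]  
outer_cup [ 523. -174.] top [ 5.4180e+02 -1.7159e+02  0.0000e+00  1.2000e-01]  
large_slice [570. 376.] top [571.21 376.94   4.49   0.97] side [567.9  376.52  -3.86   0.93]
small_slice [438. 377.] top [438.39 378.82 -45.48   0.94] side [435.59 380.26 -55.17   0.94]
tin [ 450. -363.] top [ 450.29 -361.27    0.      0.95] side [ 449.37 -360.5     0.      0.97]
wheel [ 588. -391.] top [ 588.67 -391.9     0.      0.95]  
bur_stand [395.   0.] top [394.86  44.06  26.81   0.96]
```

```bash
cat >> h.py <<'E'
def plan(x,y,z,yaw):
    """turn first (to tool-x heading yaw, mod 180), then shift; prints units"""
    o=ctrl.get_obs(); m=R.from_rotvec(o["orientation"]).as_matrix()
    c=np.degrees(np.arctan2(m[1,0],m[0,0])); d=(yaw-c+90)%180-90
    Z=np.array([0,0,-1.]); 
    X=np.array([np.cos(np.radians(c+d)),np.sin(np.radians(c+d)),0]); Y=np.cross(Z,X)
    v=np.array([x,y,z])-o["ee_pos"]
    print("t %.1f pos"%o["t"],np.round(o["ee_pos"],1),"yaw %.1f q6 %.2f w %.1f"%(c,o["qpos"][5],o["width"]),
      "| turn units %.2f then shift units"%(-d/5),np.round([v@X/25,v@Y/25,v@Z/25],2))
E
python3 - <<'E'
from h import *
m=R.from_rotvec(ctrl.get_obs()["orientation"]).as_matrix(); print(m.round(3))
plan(590,40,222,-12); plan(590,40,222,78); plan(545,-172,222,0)
E
```

```text
[[-0.927  0.375 -0.   ]
 [ 0.375  0.927 -0.   ]
 [-0.    -0.    -1.   ]]
t 1.9 pos [234.6 579.3 222.7] yaw 158.0 q6 -0.02 w 87.7 | turn units -2.01 then shift units [-18.39 -18.14   0.03]
t 1.9 pos [234.6 579.3 222.7] yaw 158.0 q6 -0.02 w 87.7 | turn units 15.99 then shift units [-18.14  18.39   0.03]
t 1.9 pos [234.6 579.3 222.7] yaw 158.0 q6 -0.02 w 87.7 | turn units -4.41 then shift units [-1.242e+01 -3.005e+01  3.000e-02]
```

move_arm([
  [[0,0,0],-1,0],
  [[0,0,0],-1,0],
  [[-1,-1,-0.1],0,0],
  [[-1,-1,-0.1],0,0],
  [[-1,-1,-0.1],0,0],
  [[-1,-1,-0.1],0,0],
  [[-1,-1,-0.1],0,0],
  [[-1,-1,-0.1],0,0],
  [[-1,-1,-0.1],0,0],
  [[-1,-1,-0.1],0,0],
  [[-1,-1,-0.1],0,0],
  [[-1,-1,-0.1],0,0],
  [[-1,-1,-0.1],0,0],
  [[-1,-1,-0.1],0,0],
  [[-1,-1,-0.1],0,0],
  [[-1,-1,-0.1],0,0],
  [[-1,-1,-0.1],0,0],
  [[-1,-1,-0.1],0,0],
  [[-1,-1,-0.1],0,0],
  [[0,0,0],0,0],
])

```text
t: 3.52
ee_pos: [564.7, 70.6, 265.9]
orientation: [0.335, 3.12, -0.001]
ft_force: [-0.3, -0.0, -0.7]
width: 88.2
grasp_force: 0.0
```

Run:
```python
from h import *
im,pw=view("wrist"); cv2.imwrite("pics/w1.png",im[:,:,::-1])
for t,x0,yaw in (("block",[593,14],[-.22]),("coaster",[638,201],None),("inner_cup",[545,-172],None),("outer_cup",[545,-172],None)):
    m=mask("wrist",t)
    if m is None: print(t,None); continue
    if t=="inner_cup":print(fit([(pw,m)],"inner_top",x0,yaw,5),)
    print(t,m.sum(),fit([(pw,m)],t,x0,yaw,5*(t=="inner_cup")))
plan(545,-172,150,0)
```

```text
block 8879.0 [591.33  12.36 -12.94   0.97]
coaster 730.0 [638. 201.   0.   0.]
inner_cup None
outer_cup 2529.0 [ 549.46 -167.34    0.      0.77]
t 3.8 pos [560.7  75.9 265. ] yaw 168.0 q6 -1.25 w 87.6 | turn units -2.40 then shift units [ 0.63 -9.92  4.6 ]
```

View pics/w1.png

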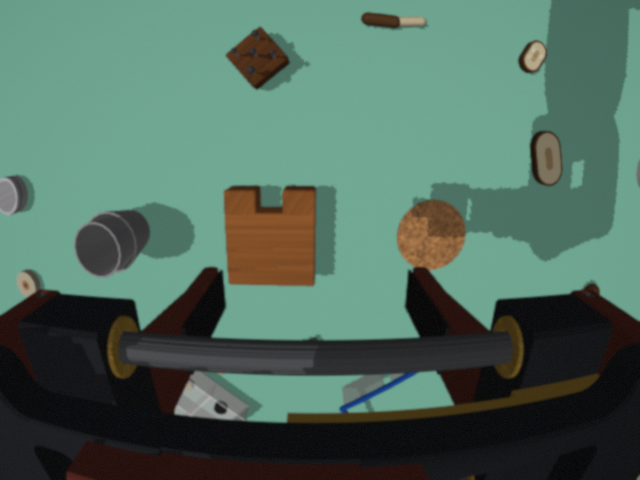

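The wrist view shows the block (270,235), the coaster (431,234), the nested cups (110,243) and the slices at right. Next I'll go over the cups.

Run:
```python
from h import *
plan(547,-170,230,-12)
```

```text
t 3.8 pos [560.7  75.9 265. ] yaw 168.0 q6 -1.25 w 87.6 | turn units 0.00 then shift units [-1.51 -9.73  1.4 ]
```

move_arm([
  [[-0.15,-1,0.14],0,0],
  [[-0.15,-1,0.14],0,0],
  [[-0.15,-1,0.14],0,0],
  [[-0.15,-1,0.14],0,0],
  [[-0.15,-1,0.14],0,0],
  [[-0.15,-1,0.14],0,0],
  [[-0.15,-1,0.14],0,0],
  [[-0.15,-1,0.14],0,0],
  [[-0.15,-1,0.14],0,0],
  [[-0.15,-0.7,0.14],0,0],
  [[0,0,0],0,0],
  [[0,0,0],0,0],
  [[0,0,0],0,0],
])

```text
t: 4.85
ee_pos: [547.5, -168.6, 230.2]
orientation: [-0.328, -3.124, -0.001]
ft_force: [0.3, 0.7, 0.2]
width: 87.9
grasp_force: 0.0
```

Run:
```python
from h import *
im,pw=view("wrist"); cv2.imwrite("pics/w2.png",im[:,:,::-1])
M["inner_rim"]=ring(32,85)
for t,x0 in (("inner_cup",[547,-170]),("outer_cup",[547,-170]),("tin",[450,-360]),("wheel",[588,-391]),("block",[592,13])):
    for q in cams.cut_out("wrist",t)[:2]: print(t,round(float(q["p"]),2),np.round(q["rect"]))
    m=mask("wrist",t)
    if m is None: continue
    print(fit([(pw,m)],{"inner_cup":"inner_rim"}.get(t,t),x0,[-.22] if t=="block" else None,5*(t=="inner_cup")))
plan(547,-170,65,-12)
```

```text
inner_cup 0.9 [314. 228.  75.  77.]
inner_cup 0.36 [128. 161.  56.  50.]
[ 549.68 -170.32    0.      0.98]
outer_cup 0.79 [317. 203.  82.  46.]
[ 549.53 -169.93    0.      0.57]
tin 0.67 [127. 160.  50.  47.]
[ 449.5  -362.05    0.      0.94]
wheel 0.97 [141. 278.  36.  36.]
[ 587.05 -393.62    0.      0.96]
block 0.64 [487. 214. 100. 111.]
[591.26  13.08 -12.59   0.97]
t 5.4 pos [ 547.6 -170.   230.2] yaw 168.0 q6 -1.68 w 87.8 | turn units -0.01 then shift units [ 0.02 -0.01  6.61]
```

View pics/w2.png

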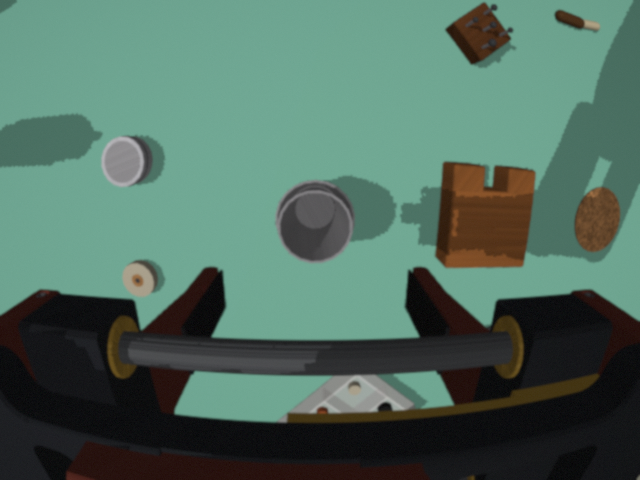

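The cup is centred between the fingers (314,222) and its rim fits at (549.5,-170). Descending to z≈66 to grip the exposed part.

move_arm([
  [[-0.08,0,0.9],0,0],
  [[0,0,0.9],0,0],
  [[0,0,0.9],0,0],
  [[0,0,0.9],0,0],
  [[0,0,0.9],0,0],
  [[0,0,0.9],0,0],
  [[0,0,0.7],0,0],
  [[0,0,0.46],0,0],
  [[0,0,0],0,0],
  [[0,0,0],0,0.5],
  [[0,0,0],0,0.5],
  [[0,0,0],0,0.5],
  [[0,0,0],0,0.5],
  [[0,0,0],0,0.5],
  [[0,0,0],0,0.5],
])

```text
t: 6.65
ee_pos: [550.4, -170.6, 67.2]
orientation: [0.329, 3.122, -0.0]
ft_force: [0.5, 1.9, 5.2]
width: 62.7
grasp_force: 30.0
```

move_arm([
  [[0,0,-0.2],0,0.5],
  [[0,0,-0.4],0,0.5],
  [[0,0,-0.5],0,0.5],
  [[0,0,-0.5],0,0.5],
  [[0,0,-0.5],0,0.5],
  [[0,0,-0.6],0,0.5],
  [[0,0,-0.6],0,0.5],
  [[0,0,-0.6],0,0.5],
  [[0,0,-0.6],0,0.5],
  [[0,0,-0.5],0,0.5],
  [[0,0,0],0,0.5],
  [[0,0,0],0,0.5],
])

```text
t: 7.65
ee_pos: [550.0, -170.6, 192.6]
orientation: [0.329, 3.122, -0.001]
ft_force: [0.2, -0.1, -1.1]
width: 62.9
grasp_force: 30.0
```

Run:
```python
from h import *
im,ps=view("side"); cv2.imwrite("pics/s2.png",cv2.resize(im[150:400,260:560,::-1],None,fx=2,fy=2))
im,pt=view("top")
m=mask("top","outer_cup"); print(fit([(pt,m)],"outer_cup",[549,-170]))
o=ctrl.get_obs(); print(o["ft_force"],o["width"])
plan(637.5,201,200,-12)
# coaster by colour hull in top view, from first image
im0=cv2.imread("pics/top0.png"); 
for n,(mm,pr) in {"top":(mask("top","coaster"),pt)}.items():
    if mm is not None: print(fit([(pr,mm)],"coaster",[638,201]))
```

```text
[ 5.5750e+02 -1.2479e+02  0.0000e+00  1.4000e-01]
[-0.49630039 -0.3121902  -0.403369  ] 62.19397643911868
t 7.8 pos [ 548.9 -170.3  190.5] yaw 167.9 q6 -1.68 w 62.2 | turn units -0.01 then shift units [-0.38 15.26 -0.38]
[640.06 201.66   0.     0.98]
```

View pics/s2.png

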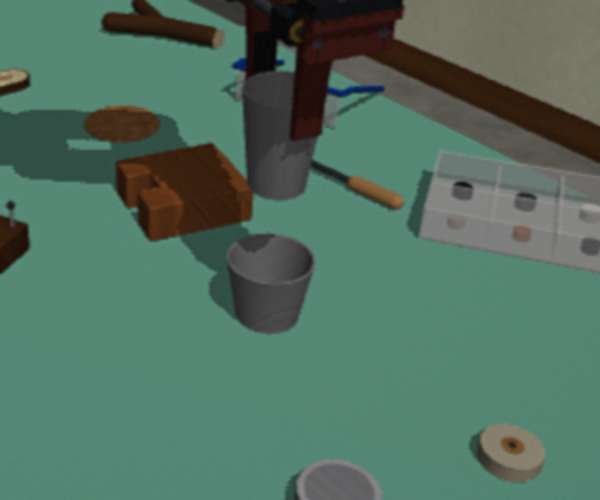

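The inner cup is held upright and the outer cup still stands in place. Carrying the inner cup over towards the coaster and looking again on the way.

move_arm([
  [[0,0.5,-0.1],0,0.5],
  [[0,0.9,-0.1],0,0.5],
  [[0,0.9,-0.1],0,0.5],
  [[0,0.9,-0.1],0,0.5],
  [[0,0.9,0],0,0.5],
  [[0,0.9,0],0,0.5],
  [[0,0.9,0],0,0.5],
  [[0,0.9,0],0,0.5],
  [[0,0.9,0],0,0.5],
  [[0,0.9,0],0,0.5],
  [[0,0.9,0],0,0.5],
  [[0,0.9,0],0,0.5],
  [[0,0.9,0],0,0.5],
  [[0,0.6,0],0,0.5],
  [[0,0,0],0,0.5],
  [[0,0,0],0,0.5],
  [[0,0,0],0,0.5],
  [[0,0,0],0,0.5],
])

```text
t: 9.35
ee_pos: [611.3, 119.6, 201.0]
orientation: [-0.331, -3.124, 0.001]
ft_force: [-0.8, -0.7, -0.3]
width: 62.6
grasp_force: 30.0
```

Run:
```python
from h import *
im,pw=view("wrist"); cv2.imwrite("pics/w3.png",im[:,:,::-1])
for t,x0,yaw in (("coaster",[638,201],None),("block",[592,13],[-.22]),("large_slice",[570,376],[0.])):
    for k in range(3):
        m=mask("wrist",t,k)
        if m is not None: print(t,k,m.sum(),fit([(pw,m)],t,x0,yaw))
plan(638,201,200,-12)
```

```text
coaster 0 5923.0 [637.83 199.98   0.     0.98]
block 0 12113.0 [591.82  12.22 -13.13   0.96]
large_slice 0 2261.0 [569.13 373.1   -2.14   0.97]
t 9.8 pos [611.6 120.4 201.2] yaw 167.9 q6 -1.19 w 62.3 | turn units -0.01 then shift units [-0.36  3.37  0.05]
```

View pics/w3.png

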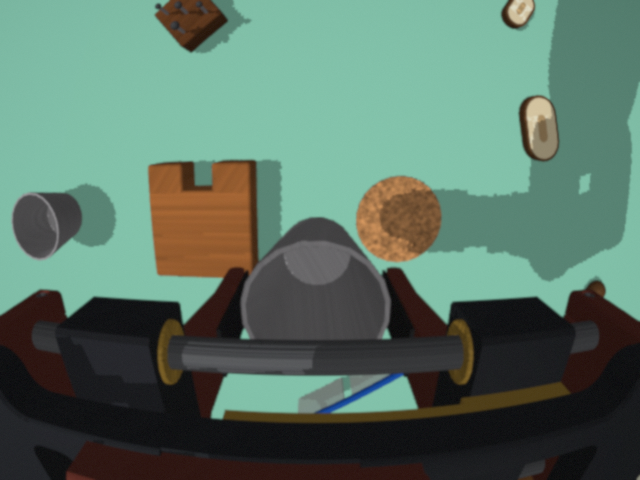

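Wrist view: the coaster (399,218) and block (203,218) are clear of the held cup. Placing the cup at (638,200.3).

move_arm([
  [[-0.09,0.8,0],0,0.5],
  [[-0.09,0.85,0],0,0.5],
  [[-0.09,0.85,0],0,0.5],
  [[-0.09,0.85,0],0,0.5],
  [[0,0,0.4],0,0.5],
  [[0,0,0.7],0,0.5],
  [[0,0,0.7],0,0.5],
  [[0,0,0.7],0,0.5],
  [[0,0,0.7],0,0.5],
  [[0,0,0.6],0,0.5],
  [[0,0,0.4],0,0.5],
  [[0,0,0.3],0,0.5],
  [[0,0,0.2],0,0.5],
  [[0,0,0.2],0,0.5],
  [[0,0,0.2],0,0.5],
  [[0,0,0.1],0,0.5],
  [[0,0,0],0,0.5],
  [[0,0,0],0,0.5],
])

```text
t: 11.35
ee_pos: [638.1, 200.6, 71.4]
orientation: [0.33, 3.124, 0.0]
ft_force: [-1.0, -0.2, -1.6]
width: 62.7
grasp_force: 30.0
```

move_arm([
  [[0,0,0.08],0,0.5],
  [[0,0,0.06],0,0.5],
  [[0,0,0.04],0,0.5],
  [[0,0,0],0,0.5],
  [[0,0,0],0,0.5],
])

```text
t: 11.77
ee_pos: [637.9, 200.5, 66.6]
orientation: [-0.33, -3.124, 0.0]
ft_force: [-0.3, 0.5, -0.9]
width: 62.5
grasp_force: 30.0
```

move_arm([
  [[0,0,0.05],0,0.5],
  [[0,0,0.03],0,0.5],
  [[0,0,0],0,0.5],
  [[0,0,0],0,0.5],
])

```text
t: 12.1
ee_pos: [638.7, 200.6, 66.3]
orientation: [0.329, 3.123, 0.0]
ft_force: [-1.5, -0.9, 8.6]
width: 62.6
grasp_force: 30.0
```

Contact. Releasing and rising.

move_arm([
  [[0,0,-0.04],0,0.4],
  [[0,0,0],0,0.2],
  [[0,0,0],0,0],
  [[0,0,0],0,0],
  [[0,0,0],0,0],
  [[0,0,0],0,0],
  [[0,0,-0.4],0,0],
  [[0,0,-0.8],0,0],
  [[0,0,-0.8],0,0],
  [[0,0,-0.9],0,0],
  [[0,0,-1],0,0],
  [[0,0,-1],0,0],
  [[0,0,-1],0,0],
  [[0,0,0],0,0],
  [[0,0,0],0,0],
  [[0,0,0],0,0],
])

```text
t: 13.43
ee_pos: [637.4, 200.4, 213.0]
orientation: [-0.33, -3.124, 0.0]
ft_force: [0.9, 0.4, -0.2]
width: 87.6
grasp_force: 0.0
```

Run:
```python
from h import *
im,pw=view("wrist"); cv2.imwrite("pics/w4.png",im[:,:,::-1])
M["rim"]=ring(32,85)
m=mask("wrist","inner_cup"); print("cup",fit([(pw,m)],"rim",[638,200],None,4))
for t,x0,yaw in (("block",[592,13],[-.22]),("large_slice",[570,374],[0.])):
    m=mask("wrist",t)
    if m is not None: print(t,m.sum(),fit([(pw,m)],t,x0,yaw))
plan(569,374,150,-2)
```

```text
cup [637.64 201.2    0.     0.97]
block 10263.0 [590.89  12.39 -12.85   0.98]
large_slice 2647.0 [568.76 373.71  -1.14   0.97]
t 13.6 pos [637.2 200.3 211.7] yaw 168.0 q6 -1.07 w 87.7 | turn units -2.01 then shift units [2.97 6.85 2.47]
```

View pics/w4.png

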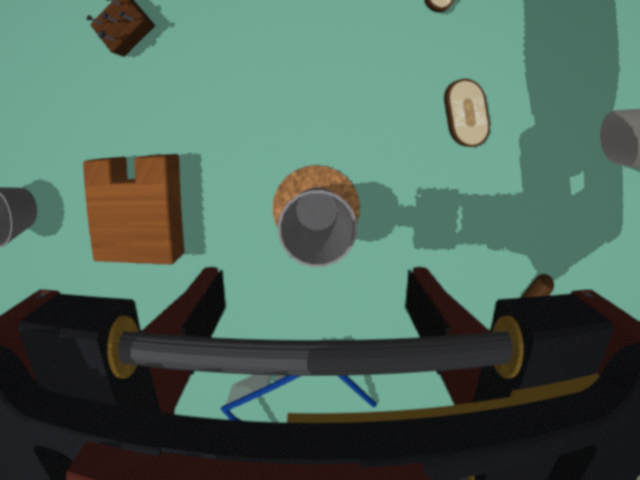

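The cup stands in the middle of the coaster (317,215). Now over to the large slice.

move_arm([
  [[0,0,0],-1,0],
  [[0,0,0],-1,0],
  [[0.4,0.9,0],0,0],
  [[0.4,0.95,0],0,0],
  [[0.4,1,0],0,0],
  [[0.4,1,0],0,0],
  [[0.5,1,0],0,0],
  [[0.5,1,0.5],0,0],
  [[0.37,1,0.5],0,0],
  [[0,0,0.5],0,0],
  [[0,0,0.5],0,0],
  [[0,0,0.5],0,0],
  [[0,0,0.5],0,0],
  [[0,0,0],0,0],
  [[0,0,0],0,0],
  [[0,0,0],0,0],
])

```text
t: 14.97
ee_pos: [570.5, 373.7, 138.5]
orientation: [0.058, 3.141, 0.0]
ft_force: [-0.7, -0.0, -0.7]
width: 88.0
grasp_force: 0.0
```

Run:
```python
from h import *
im,pw=view("wrist"); cv2.imwrite("pics/w5.png",im[:,:,::-1])
for q in cams.cut_out("wrist","large_slice"): print(q["p"],q["rect"])
m=mask("wrist","large_slice")
r=fit([(pw,m)],"large_slice",[569,374],[0.]); print(r)
plan(r[0],r[1],1.5,r[2])
```

```text
0.76 [318.1, 224.5, 51.6, 81.3]
[568.64 374.54  -0.76   0.97]
t 15.1 pos [570.5 374.3 139.2] yaw 177.9 q6 -0.97 w 87.9 | turn units -0.26 then shift units [0.08 0.01 5.51]
```

move_arm([
  [[0.08,0,0.7],-0.25,0],
  [[0,0,0.9],0,0],
  [[0,0,0.9],0,0],
  [[0,0,0.9],0,0],
  [[0,0,0.8],0,0],
  [[0,0,0.6],0,0],
  [[0,0,0.4],0,0],
  [[0,0,0.25],0,0],
  [[0,0,0],0,0],
  [[0,0,0],0,0.7],
  [[0,0,0],0,0.7],
  [[0,0,0],0,0.7],
  [[0,0,0],0,0.7],
  [[0,0,0],0,0.7],
  [[0,0,0],0,0.7],
  [[0,0,0],0,0.7],
])

```text
t: 16.45
ee_pos: [567.9, 374.4, 2.1]
orientation: [0.022, 3.141, 0.0]
ft_force: [1.0, -0.6, -0.1]
width: 44.3
grasp_force: 0.2
```

move_arm([
  [[0,0,0],0,0.8],
  [[0,0,0],0,0.8],
  [[0,0,0],0,0.8],
  [[0,0,-0.3],0,0.8],
  [[0,0,-0.6],0,0.8],
  [[0,0,-0.9],0,0.8],
  [[0,0,-0.9],0,0.8],
  [[0,0,-0.9],0,0.8],
  [[0,0,-0.9],0,0.8],
  [[0,0,-0.9],0,0.8],
  [[0,0,-0.9],0,0.8],
  [[0,0,-0.7],0,0.8],
  [[0,0,0],0,0.8],
  [[0,0,0],0,0.8],
])

```text
t: 17.62
ee_pos: [568.4, 374.7, 178.8]
orientation: [0.022, 3.139, 0.003]
ft_force: [0.2, 0.3, -0.3]
width: 43.8
grasp_force: 30.0
```

Run:
```python
from h import *
im,pw=view("wrist"); cv2.imwrite("pics/w6.png",im[:,:,::-1])
o=ctrl.get_obs(); print(o["width"],o["grasp_force"])
m=mask("wrist","large_slice")
if m is not None: print(fit([(pw,m)],"large_slice",o["ee_pos"][:2],[0.],o["ee_pos"][2]-2))
plan(591.4,12.5,180,-12.9)
```

```text
43.298926010164124 30.00002612766835
[ 5.6910e+02  3.7417e+02 -1.2000e-01  8.5000e-01]
t 17.7 pos [567.2 373.9 176.1] yaw 179.2 q6 -0.99 w 43.6 | turn units 2.42 then shift units [ -4.17 -13.88  -0.16]
```

View pics/w6.png

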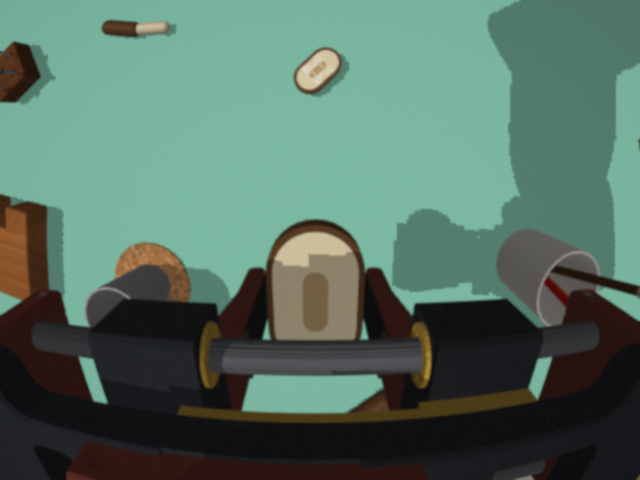

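The slice is held flat between the fingers (315,280). Carrying it over the cup, with plenty of height, to the block.

move_arm([
  [[0,0,0],0.8,0.8],
  [[0,0,0],0.8,0.8],
  [[0,0,0],0.8,0.8],
  [[-0.28,-0.7,0],0,0.8],
  [[-0.28,-0.9,0],0,0.8],
  [[-0.28,-1,0],0,0.8],
  [[-0.28,-1,0],0,0.8],
  [[-0.28,-1,0],0,0.8],
  [[-0.28,-1,0],0,0.8],
  [[-0.28,-1,0],0,0.8],
  [[-0.28,-1,0],0,0.8],
  [[-0.28,-1,0],0,0.8],
  [[-0.28,-1,0],0,0.8],
  [[-0.28,-1,0],0,0.8],
  [[-0.28,-1,0],0,0.8],
  [[-0.28,-0.8,0],0,0.8],
  [[-0.28,-0.7,0],0,0.8],
  [[-0.25,-0.78,0],0,0.8],
  [[0,0,0],0,0.8],
  [[0,0,0],0,0.8],
])

```text
t: 19.38
ee_pos: [591.8, 12.2, 175.5]
orientation: [-0.353, -3.119, 0.0]
ft_force: [-1.1, 0.2, -0.2]
width: 43.6
grasp_force: 30.0
```

Run:
```python
from h import *
cams.get_image("top");cams.get_image("top")
plan(591.4,12.5,43.5,-12.9); print(ctrl.get_obs()["width"])
```

```text
t 19.5 pos [592.   13.4 176. ] yaw 167.2 q6 -1.35 w 44.2 | turn units 0.02 then shift units [ 0.01 -0.04  5.3 ]
44.184834648923456
```

move_arm([
  [[0,0,0.5],0,0.8],
  [[0,0,0.8],0,0.8],
  [[0,0,0.8],0,0.8],
  [[0,0,0.8],0,0.8],
  [[0,0,0.8],0,0.8],
  [[0,0,0.6],0,0.8],
  [[0,0,0.4],0,0.8],
  [[0,0,0.3],0,0.8],
  [[0,0,0.2],0,0.8],
  [[0,0,0.08],0,0.8],
  [[0,0,0.04],0,0.8],
  [[0,0,0.02],0,0.8],
  [[0,0,0],0,0.8],
  [[0,0,0],0,0.8],
])

```text
t: 20.65
ee_pos: [593.1, 12.9, 44.1]
orientation: [0.35, 3.121, 0.0]
ft_force: [-1.0, 0.1, -0.5]
width: 43.9
grasp_force: 30.0
```

move_arm([
  [[0,0,0.05],0,0.8],
  [[0,0,0.03],0,0.8],
  [[0,0,0],0,0.8],
  [[0,0,0],0,0.8],
])

```text
t: 20.98
ee_pos: [592.9, 12.9, 42.1]
orientation: [0.35, 3.121, 0.0]
ft_force: [-0.9, 0.5, 5.0]
width: 43.6
grasp_force: 30.0
```

move_arm([
  [[0,0,0],0,0.5],
  [[0,0,0],0,0.4],
  [[0,0,0],0,0.2],
  [[0,0,0],0,0],
  [[0,0,0],0,0],
  [[0,0,-0.4],0,0],
  [[0,0,-0.8],0,0],
  [[0,0,-1],0,0],
  [[0,0,-1],0,0],
  [[0,0,-1],0,0],
  [[0,0,-1],0,0],
  [[0,0,-1],0,0],
  [[0,0,-0.6],0,0],
  [[0,0,0],0,0],
  [[0,0,0],0,0],
  [[0,0,0],0,0],
])

```text
t: 22.32
ee_pos: [591.9, 12.9, 210.6]
orientation: [-0.35, -3.121, 0.0]
ft_force: [-0.7, -0.5, 0.3]
width: 87.8
grasp_force: 0.0
```

Run:
```python
from h import *
im,pw=view("wrist"); cv2.imwrite("pics/w7.png",im[:,:,::-1])
M["rim"]=ring(32,85)
for t,x0,yaw,z,mo in (("inner_cup",[638,200],None,4,"rim"),("block",[592,13],[-.22],0,"block"),("large_slice",[592,13],[-.22],40,"large_slice"),("coaster",[638,200],None,0,"coaster"),("tin",[450,-361],None,0,"tin")):
    m=mask("wrist",t)
    if m is not None: print(t,m.sum(),fit([(pw,m)],mo,x0,yaw,z))
plan(450,-361,150,-12)
```

```text
inner_cup 4637.0 [635.52 195.96   0.     0.67]
block 12609.0 [591.48  12.46 -12.26   0.98]
large_slice 3430.0 [594.08  11.68 -13.5    0.97]
coaster 661.0 [638. 200.   0.   0.]
tin 897.0 [ 450.13 -362.66    0.      0.96]
t 22.6 pos [592.2  12.9 210.5] yaw 167.2 q6 -1.35 w 87.6 | turn units -0.16 then shift units [  2.45 -15.81   2.42]
```

View pics/w7.png

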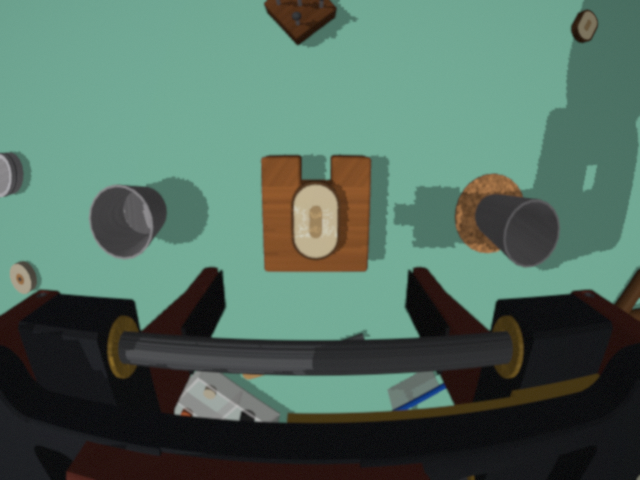

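The slice lies centred on the block (315,220) and the cup is on the coaster. Next: turn 90°, then go to the tin.

move_arm([
  [[0,0,0],1,0],
  [[0,0,0],1,0],
  [[0,0,0],1,0],
  [[0,0,0],1,0],
  [[0,0,0],1,0],
  [[0,0,0],1,0],
  [[0,0,0],1,0],
  [[0,0,0],1,0],
  [[0,0,0],1,0],
  [[0,0,0],1,0],
  [[0,0,0],1,0],
  [[0,0,0],1,0],
  [[0,0,0],1,0],
  [[0,0,0],1,0],
  [[0,0,0],1,0],
  [[0,0,0],1,0],
  [[0,0,0],1,0],
  [[0,0,0],1,0],
])

```text
t: 24.12
ee_pos: [592.5, 12.9, 211.0]
orientation: [-2.459, -1.954, 0.001]
ft_force: [0.1, -0.1, 0.9]
width: 87.5
grasp_force: 0.0
```

move_arm([
  [[-0.9,-0.14,0.1],0,0],
  [[-1,-0.14,0.15],0,0],
  [[-1,-0.14,0.15],0,0],
  [[-1,-0.14,0.15],0,0],
  [[-1,-0.14,0.15],0,0],
  [[-1,-0.14,0.15],0,0],
  [[-1,-0.14,0.15],0,0],
  [[-1,-0.14,0.15],0,0],
  [[-1,-0.14,0.15],0,0],
  [[-1,-0.14,0.15],0,0],
  [[-1,-0.14,0.15],0,0],
  [[-1,-0.14,0.15],0,0],
  [[-1,-0.14,0.15],0,0],
  [[-1,-0.14,0.15],0,0],
  [[-1,-0.14,0.15],0,0],
  [[-1,-0.1,0.2],0,0],
  [[0,0,0],0,0],
  [[0,0,0],0,0],
  [[0,0,0],0,0],
])

```text
t: 25.7
ee_pos: [450.8, -362.0, 151.1]
orientation: [-2.455, -1.959, -0.0]
ft_force: [0.7, -0.5, 0.8]
width: 87.5
grasp_force: 0.0
```

Run:
```python
from h import *
im,pw=view("wrist"); cv2.imwrite("pics/w8.png",im[:,:,::-1])
for t,x0 in (("tin",[450,-362]),("wheel",[588,-393])):
    for q in cams.cut_out("wrist",t)[:2]: print(t,q["p"],q["rect"])
    m=mask("wrist",t)
    if m is not None:
        r=fit([(pw,m)],t,x0); print(t,r)
        if t=="tin": plan(r[0],r[1],2.5,77.2)
```

```text
tin 0.88 [317.0, 225.9, 67.2, 66.8]
tin [ 450.21 -362.61    0.      0.97]
t 25.9 pos [ 451.4 -361.5  151.6] yaw 77.3 q6 -0.47 w 88.0 | turn units 0.01 then shift units [-0.05 -0.04  5.96]
wheel 0.64 [472.1, 221.8, 42.5, 50.5]
wheel [ 587.22 -393.72    0.      0.95]
```

move_arm([
  [[-0.04,-0.04,0.7],0,0],
  [[0,0,0.9],0,0],
  [[0,0,0.9],0,0],
  [[0,0,0.9],0,0],
  [[0,0,0.9],0,0],
  [[0,0,0.7],0,0],
  [[0,0,0.5],0,0],
  [[0,0,0.4],0,0],
  [[0,0,0],0,0],
  [[0,0,0],0,0.5],
  [[0,0,0],0,0.6],
  [[0,0,0],0,0.6],
  [[0,0,0],0,0.6],
  [[0,0,0],0,0.6],
  [[0,0,0],0,0.6],
  [[0,0,0],0,0.6],
  [[0,0,0],0,0.6],
])

```text
t: 27.37
ee_pos: [450.1, -363.6, 4.6]
orientation: [2.454, 1.959, 0.0]
ft_force: [-0.6, 0.7, 7.1]
width: 55.5
grasp_force: 30.0
```

move_arm([
  [[0,0,-0.3],0,0.6],
  [[0,0,-0.6],0,0.6],
  [[0,0,-0.9],0,0.6],
  [[0,0,-0.9],0,0.6],
  [[0,0,-0.9],0,0.6],
  [[0,0,-0.9],0,0.6],
  [[0,0,-0.9],0,0.6],
  [[0,0,-0.8],0,0.6],
  [[0,0,-0.4],0,0.6],
  [[0,0,0],0,0.6],
])

```text
t: 28.2
ee_pos: [450.8, -364.2, 171.4]
orientation: [2.452, 1.957, 0.001]
ft_force: [0.8, 0.5, -1.0]
width: 55.8
grasp_force: 30.0
```

move_arm([
  [[0.6,0.11,0],0,0.6],
  [[1,0.12,0],0,0.6],
  [[1,0.12,0],0,0.6],
  [[1,0.12,0],0,0.6],
  [[1,0.12,0],0,0.6],
  [[1,0.12,0],0,0.6],
  [[1,0.12,0],0,0.6],
  [[1,0.12,0],0,0.6],
  [[1,0.12,0],0,0.6],
  [[1,0.12,0],0,0.6],
  [[1,0.12,0],0,0.6],
  [[1,0.12,0],0,0.6],
  [[1,0.12,0],0,0.6],
  [[1,0.12,0],0,0.6],
  [[1,0.12,0],0,0.6],
  [[1,0.12,0],0,0.6],
  [[1,0.12,0],0,0.6],
  [[1,0.1,0],0,0.6],
  [[0.8,0.1,0],0,0.6],
  [[0.6,0,0],0,0.6],
])

```text
t: 29.87
ee_pos: [609.1, 89.2, 167.3]
orientation: [-2.453, -1.96, 0.002]
ft_force: [0.9, 1.5, -0.8]
width: 55.7
grasp_force: 30.0
```

Run:
```python
from h import *
for i in range(5): cams.get_image("side")
im,pw=view("wrist"); cv2.imwrite("pics/w9.png",im[:,:,::-1])
M["rim"]=ring(32,85)
for t,x0,yaw,z,mo in (("block",[592,13],[-.22],0,"block"),("inner_cup",[638,200],None,4,"rim"),("coaster",[638,200],None,0,"coaster")):
    m=mask("wrist",t)
    if m is not None: print(t,m.sum(),fit([(pw,m)],mo,x0,yaw,z))
print(ctrl.get_obs()["width"]); plan(614.3,106.8,3.5,77.2)
```

```text
block 11948.0 [595.01  25.87 -23.31   0.79]
inner_cup 7217.0 [638.34 200.48   0.     0.96]
coaster 5188.0 [6.3773e+02 1.9927e+02 0.0000e+00 6.3000e-01]
55.88531280659405
t 30.3 pos [609.1  86.6 168.9] yaw 77.1 q6 0.35 w 55.9 | turn units -0.01 then shift units [0.83 0.02 6.62]
```

View pics/w9.png

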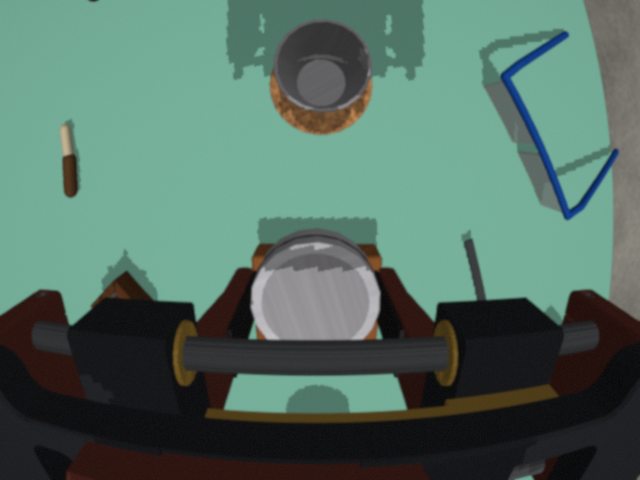

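The tin is held level and the gap and coaster lie ahead, at (320,85) in the image. Placing it.

move_arm([
  [[0.4,0.02,0],0,0.6],
  [[0.43,0,0],0,0.6],
  [[0,0,0.5],0,0.6],
  [[0,0,0.8],0,0.6],
  [[0,0,0.9],0,0.6],
  [[0,0,0.9],0,0.6],
  [[0,0,0.9],0,0.6],
  [[0,0,0.8],0,0.6],
  [[0,0,0.6],0,0.6],
  [[0,0,0.4],0,0.6],
  [[0,0,0.3],0,0.6],
  [[0,0,0.2],0,0.6],
  [[0,0,0.1],0,0.6],
  [[0,0,0.08],0,0.6],
  [[0,0,0],0,0.6],
  [[0,0,0],0,0.6],
  [[0,0,0],0,0.6],
])

```text
t: 31.73
ee_pos: [614.9, 107.7, 7.6]
orientation: [2.455, 1.96, 0.002]
ft_force: [-0.6, -0.5, -0.5]
width: 55.4
grasp_force: 30.0
```

move_arm([
  [[0,-0.01,0.06],0,0.6],
  [[0,0,0.05],0,0.6],
  [[0,0,0.03],0,0.6],
  [[0,0,0],0,0.6],
  [[0,0,0],0,0.6],
])

```text
t: 32.15
ee_pos: [614.5, 107.8, 4.6]
orientation: [2.455, 1.96, 0.001]
ft_force: [-2.7, -0.4, 9.4]
width: 55.7
grasp_force: 30.0
```

move_arm([
  [[0,0,-0.03],0,0.4],
  [[0,0,0],0,0.2],
  [[0,0,0],0,0],
  [[0,0,0],0,0],
  [[0,0,0],0,0],
  [[0,0,-0.4],0,0],
  [[0,0,-0.8],0,0],
  [[0,0,-1],0,0],
  [[0,0,-1],0,0],
  [[0,0,-1],0,0],
  [[0,0,-1],0,0],
  [[0,0,-1],0,0],
  [[0,0,-0.6],0,0],
  [[0,0,0],0,0],
  [[0,0,0],0,0],
  [[0,0,0],0,0],
])

```text
t: 33.48
ee_pos: [613.4, 107.6, 173.3]
orientation: [-2.455, -1.96, 0.002]
ft_force: [0.2, 0.5, -0.2]
width: 87.8
grasp_force: 0.0
```

Run:
```python
from h import *
im,pw=view("wrist"); cv2.imwrite("pics/w10.png",im[:,:,::-1])
M["rim"]=ring(32,85)
for t,x0,yaw,z,mo in (("block",[592,13],[-.22],0,"block"),("inner_cup",[638,200],None,4,"rim"),("tin",[614,107],None,0,"tin")):
    m=mask("wrist",t)
    if m is not None: print(t,m.sum(),fit([(pw,m)],mo,x0,yaw,z))
plan(587.3,-393.5,150,77.2)
```

```text
block 8056.0 [591.91  13.49 -12.91   0.6 ]
inner_cup 7277.0 [638.47 200.69   0.     0.98]
tin 3390.0 [613.75 109.21   0.     0.97]
t 33.7 pos [613.4 107.6 172.8] yaw 77.2 q6 0.38 w 88.2 | turn units 0.00 then shift units [-19.78   3.42   0.91]
```

View pics/w10.png

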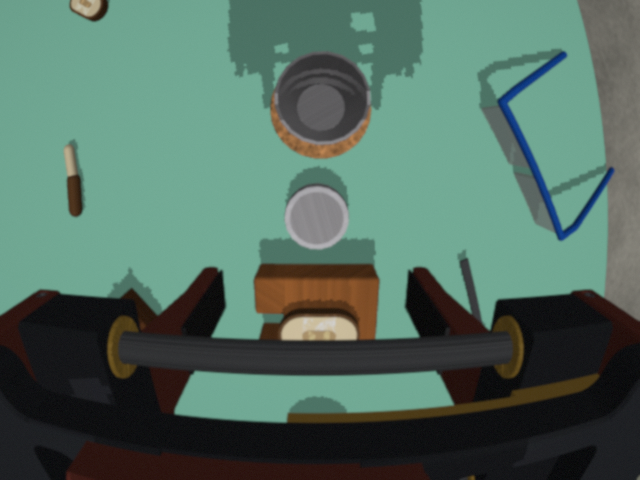

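The tin stands midway in the gap (317,217). Now the wheel.

move_arm([
  [[-0.79,0.17,0.04],0,0],
  [[-1,0.17,0.04],0,0],
  [[-1,0.17,0.04],0,0],
  [[-1,0.17,0.04],0,0],
  [[-1,0.17,0.04],0,0],
  [[-1,0.17,0.04],0,0],
  [[-1,0.17,0.04],0,0],
  [[-1,0.17,0.04],0,0],
  [[-1,0.17,0.04],0,0],
  [[-1,0.17,0.04],0,0],
  [[-1,0.17,0.04],0,0],
  [[-1,0.17,0.04],0,0],
  [[-1,0.17,0.04],0,0],
  [[-1,0.17,0.04],0,0],
  [[-1,0.17,0.04],0,0],
  [[-1,0.17,0.04],0,0],
  [[-1,0.17,0.04],0,0],
  [[-1,0.17,0.04],0,0],
  [[-1,0.18,0.1],0,0],
  [[-1,0.18,0.1],0,0],
])

```text
t: 35.35
ee_pos: [587.4, -394.7, 150.1]
orientation: [-2.454, -1.959, 0.001]
ft_force: [-0.7, 1.1, 0.2]
width: 87.8
grasp_force: 0.0
```

Run:
```python
from h import *
for i in range(5): cams.get_image("side")
im,pw=view("wrist"); cv2.imwrite("pics/w11.png",im[:,:,::-1])
for q in cams.cut_out("wrist","wheel")[:2]: print(q["p"],q["rect"])
m=mask("wrist","wheel"); r=fit([(pw,m)],"wheel",[587,-393.5]); print(r)
plan(r[0],r[1],2.5,77.2)
```

```text
0.65 [319.0, 222.3, 49.2, 54.3]
[ 587.3  -393.65    0.      0.97]
t 35.8 pos [ 588.1 -392.5  151.1] yaw 77.3 q6 -0.38 w 87.8 | turn units 0.01 then shift units [-0.05 -0.02  5.94]
```

move_arm([
  [[-0.04,-0.02,0.7],0,0],
  [[0,0,0.9],0,0],
  [[0,0,0.9],0,0],
  [[0,0,0.9],0,0],
  [[0,0,0.9],0,0],
  [[0,0,0.7],0,0],
  [[0,0,0.5],0,0],
  [[0,0,0.4],0,0],
  [[0,0,0],0,0],
  [[0,0,0],0,0.6],
  [[0,0,0],0,0.8],
  [[0,0,0],0,0.8],
  [[0,0,0],0,0.8],
  [[0,0,0],0,0.8],
  [[0,0,0],0,0.8],
  [[0,0,0],0,0.8],
  [[0,0,0],0,0.8],
  [[0,0,0],0,0.8],
  [[0,0,0],0,0.8],
])

```text
t: 37.33
ee_pos: [587.4, -394.6, 4.0]
orientation: [2.455, 1.96, 0.0]
ft_force: [0.0, 0.8, 3.0]
width: 43.3
grasp_force: 30.0
```

move_arm([
  [[0,0,-0.3],0,0.8],
  [[0,0,-0.6],0,0.8],
  [[0,0,-0.9],0,0.8],
  [[0,0,-0.9],0,0.8],
  [[0,0,-0.9],0,0.8],
  [[0,0,-0.9],0,0.8],
  [[0,0,-0.9],0,0.8],
  [[0,0,-0.8],0,0.8],
  [[0,0,-0.4],0,0.8],
  [[0,0,0],0,0.8],
  [[0,0,0],0,0.8],
  [[0,0,0],0,0.8],
])

```text
t: 38.33
ee_pos: [586.5, -394.0, 167.5]
orientation: [-2.454, -1.959, 0.001]
ft_force: [0.1, -0.6, -0.5]
width: 43.5
grasp_force: 30.0
```

Run:
```python
from h import *
im,pw=view("wrist"); cv2.imwrite("pics/w12.png",im[:,:,::-1])
o=ctrl.get_obs(); print(o["width"],o["grasp_force"])
m=mask("wrist","wheel")
if m is not None: print(fit([(pw,m)],"wheel",o["ee_pos"][:2],None,o["ee_pos"][2]-3))
plan(613.9,108.3,170,77.2)
```

```text
43.22966310276517 29.999992847442627
[ 586.04 -392.73    0.      0.94]
t 38.4 pos [ 586.4 -394.   167. ] yaw 77.2 q6 -0.39 w 43.0 | turn units 0.00 then shift units [19.83 -3.38 -0.12]
```

View pics/w12.png

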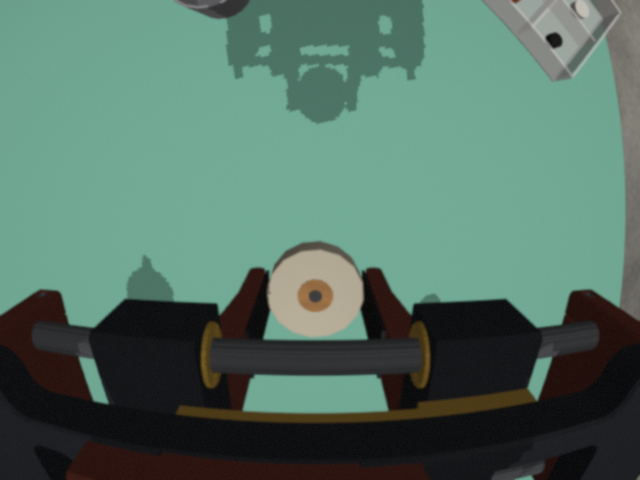

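The wheel is held flat (315,290). Taking it back above the tin.

move_arm([
  [[0.6,-0.17,0],0,0.8],
  [[1,-0.18,0],0,0.8],
  [[1,-0.18,0],0,0.8],
  [[1,-0.18,0],0,0.8],
  [[1,-0.18,0],0,0.8],
  [[1,-0.18,0],0,0.8],
  [[1,-0.18,0],0,0.8],
  [[1,-0.18,0],0,0.8],
  [[1,-0.18,0],0,0.8],
  [[1,-0.18,0],0,0.8],
  [[1,-0.18,0],0,0.8],
  [[1,-0.18,0],0,0.8],
  [[1,-0.18,0],0,0.8],
  [[1,-0.18,0],0,0.8],
  [[1,-0.17,0],0,0.8],
  [[1,-0.17,0],0,0.8],
  [[1,-0.17,0],0,0.8],
  [[1,-0.17,0],0,0.8],
  [[0.8,-0.1,0],0,0.8],
  [[0.6,-0.09,0],0,0.8],
])

```text
t: 40.1
ee_pos: [608.9, 89.9, 168.0]
orientation: [-2.453, -1.961, 0.002]
ft_force: [0.6, 0.6, -0.9]
width: 43.1
grasp_force: 30.0
```

Run:
```python
from h import *
for i in range(6): cams.get_image("side")
P=[ctrl.get_obs()["ee_pos"]]
for i in range(3): cams.get_image("side"); P.append(ctrl.get_obs()["ee_pos"])
print(np.round(P,1)); plan(613.9,107.8,28,77.2)
```

```text
[[609.7  86.6 168.4]
 [609.8  86.4 168.5]
 [609.9  86.4 168.6]
 [610.   86.4 168.7]]
t 40.5 pos [610.   86.4 168.7] yaw 77.1 q6 0.35 w 43.0 | turn units -0.01 then shift units [ 0.87 -0.04  5.63]
```

move_arm([
  [[0.43,-0.04,0],0,0.8],
  [[0.43,0,0],0,0.8],
  [[0,0,0.5],0,0.8],
  [[0,0,0.8],0,0.8],
  [[0,0,0.9],0,0.8],
  [[0,0,0.9],0,0.8],
  [[0,0,0.8],0,0.8],
  [[0,0,0.6],0,0.8],
  [[0,0,0.4],0,0.8],
  [[0,0,0.3],0,0.8],
  [[0,0,0.2],0,0.8],
  [[0,0,0.08],0,0.8],
  [[0,0,0],0,0.8],
  [[0,0,0],0,0.8],
  [[0,0,0],0,0.8],
])

```text
t: 41.8
ee_pos: [614.5, 108.7, 32.5]
orientation: [2.455, 1.96, 0.002]
ft_force: [-0.3, -0.6, -0.2]
width: 43.2
grasp_force: 30.0
```

move_arm([
  [[-0.02,0,0.06],0,0.8],
  [[0,0,0.06],0,0.8],
  [[0,0,0.04],0,0.8],
  [[0,0,0],0,0.8],
  [[0,0,0],0,0.8],
])

```text
t: 42.22
ee_pos: [613.9, 108.1, 27.9]
orientation: [2.455, 1.96, 0.0]
ft_force: [1.0, -0.1, 2.5]
width: 43.5
grasp_force: 30.0
```

move_arm([
  [[0,0,0.02],0,0.8],
  [[0,0,0],0,0.8],
  [[0,0,0],0,0.45],
  [[0,0,0],0,0.3],
  [[0,0,0],0,0],
  [[0,0,0],0,0],
  [[0,0,0],0,0],
  [[0,0,-0.4],0,0],
  [[0,0,-0.8],0,0],
  [[0,0,-1],0,0],
  [[0,0,-1],0,0],
  [[0,0,-1],0,0],
  [[0,0,-1],0,0],
  [[0,0,-1],0,0],
  [[0,0,-0.4],0,0],
  [[0,0,0],0,0],
  [[0,0,0],0,0],
  [[0,0,0],0,0],
])

```text
t: 43.72
ee_pos: [612.7, 107.9, 190.7]
orientation: [-2.454, -1.959, 0.003]
ft_force: [-0.7, 0.7, 0.2]
width: 87.8
grasp_force: 0.0
```

Run:
```python
from h import *
im,pw=view("wrist"); a=im[:,:,::-1].copy()
m=mask("wrist","wheel"); 
if m is not None: print("wheel",fit([(pw,m)],"wheel",[614,108],None,24))
s,_=view("side")
s=cv2.resize(s[150:390,190:510,::-1],(640,480))
cv2.imwrite("pics/f.png",cv2.resize(np.hstack([a[:,100:540],s]),(800,356)))
print(ctrl.get_obs()["ee_pos"])
```

```text
wheel [612.72 108.94   0.     0.94]
[612.8110162  107.95517941 190.46747178]
```

View pics/f.png

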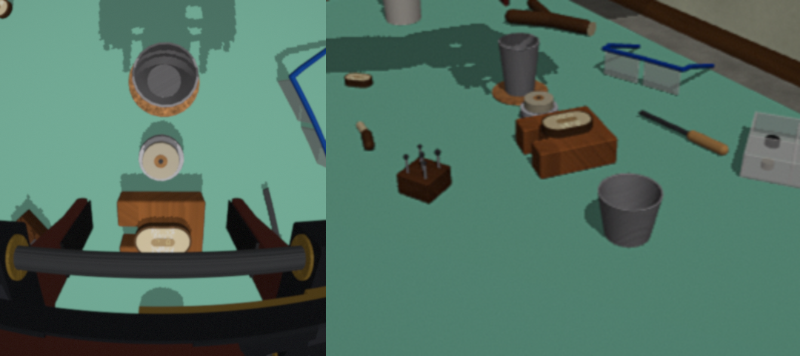

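The cup is on the coaster, the slice on the block, the tin in the gap and the wheel centred on it (160,160). The outer cup, small slice and stand haven't moved. Handing in.

```bash
python3 -c "
from workcell import ctrl
print(ctrl.close_job())"
```

```text
the job is handed in; nothing more can be done
None
```

The job is handed in at about 44 s of the 120 s allowed: by the last pictures, the inner cup is on the coaster, the large slice is on the block, and the tin with the wheel on top is in the gap, all within about 3 mm of centre, with everything let go and the outer cup, small slice and bur stand left where they were.

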